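# Load the contact stand and set its cap nut

### The job

Bring the weight pan of the contact test stand up to exactly three brass weights, all standing upright, by setting two more beside the one already in it, and leave the fourth weight where it stands. Then screw the knurled brass cap on the porcelain pillar down clockwise until it bottoms out, back it off a quarter turn, and finish with the gripper still closed on the cap, holding it there. Leave the other things on the desk alone.

Things in the scene. Friction and masses are not known exactly. Their poses are not given: they have to be found in the camera images.
- pan_floor (a point): centre of the inner floor of the stand's aluminium weight pan, an open tray inside 100 mm (x) by 200 mm (y), walls 5 mm thick rising 11 mm above this floor, which is 17 mm above the desk. Axes of the stand: y along the pan towards the pillar, whose axis is at y = +210 mm; z up. Nothing overhangs the pan; a brass arm 56 mm high runs from its +y rim to the pillar. Fixed; place and yaw vary.
- cap_top (a point): centre of the flat top of the knurled brass cap, round, 40 mm in diameter and 30 mm tall, on the white porcelain pillar (ribs 39 mm in diameter, top 70 mm above the desk). z up; x points along the dark index line on the top and turns with the cap. Bottomed, this top is 101 mm above the desk. Grip it from above on its side; free all round.
- cap (a joint): turn of the cap in rad: 0 is bottomed out on a hard stop, growing as it is unscrewed (anticlockwise from above), rising 0.8 mm per rad. It starts 1.6 to 3.2 rad open. The thread has a steady friction of about 0.06 N m and stays where it is left. A quarter turn is 1.571.
- weight_a: brass lab weight, a body 28 mm in diameter and 26 mm tall, then a narrow neck and a 16 mm knob; 40 mm tall in all, about 0.14 kg. Origin: centre of the underside, z up. This one already stands in the pan, somewhere along its length.
- weight_b: brass lab weight, a body 28 mm in diameter and 26 mm tall, then a narrow neck and a 16 mm knob; 40 mm tall in all, about 0.14 kg. Origin: centre of the underside, z up. Stands on the desk.
- weight_c: brass lab weight, a body 28 mm in diameter and 26 mm tall, then a narrow neck and a 16 mm knob; 40 mm tall in all, about 0.14 kg. Origin: centre of the underside, z up. Stands on the desk.
- weight_d: brass lab weight, a body 28 mm in diameter and 26 mm tall, then a narrow neck and a 16 mm knob; 40 mm tall in all, about 0.14 kg. Origin: centre of the underside, z up. Stands on the desk.
- connector: bystander: blue plastic connector block 55 x 22 x 19 mm, origin centre of underside, long along its x
- copper_board: bystander: silver copper-clad board offcut 70 x 100 x 4 mm, origin centre of underside
- standoff: bystander: white porcelain standoff, ribbed, 30 mm in diameter and 36 mm tall, origin centre of underside
- plug: bystander: brass banana plug lying down, body 26 x 12 x 12 mm with a 22 mm pin, origin under the centre of its body
Mind the look-alikes: they are no part of the job. What is shaped like the weight_d but pink is not meant.

How it is judged:
On the way, in this order (a step that is already met when the one before it is completed fails the run):
1. exactly three weights stand upright in the pan, let go, and the fourth is left where it was (x of weight_a in the frame of pan_floor between -0.05 and 0.05 m and y of weight_a in the frame of pan_floor between -0.1 and 0.1 m and z of weight_a in the frame of pan_floor between -0.004 and 0.004 m and angle between weight_a's own z axis and vertical below 0.15 rad and linear speed of weight_a below 0.03 m/s and contact force between the fingers and weight_a below 0.1 N and ((x of weight_c in the frame of pan_floor between -0.05 and 0.05 m and y of weight_c in the frame of pan_floor between -0.1 and 0.1 m and z of weight_c in the frame of pan_floor between -0.004 and 0.004 m and angle between each of weight_c, weight_d's own z axis and vertical below 0.15 rad and linear speed of each of weight_c, weight_d below 0.03 m/s and contact force between the fingers and weight_c below 0.1 N and x of weight_d in the frame of pan_floor between -0.05 and 0.05 m and y of weight_d in the frame of pan_floor between -0.1 and 0.1 m and z of weight_d in the frame of pan_floor between -0.004 and 0.004 m and contact force between the fingers and weight_d below 0.1 N and distance of weight_b from where it was at the start of the episode below 0.03 m) or (x of weight_b in the frame of pan_floor between -0.05 and 0.05 m and y of weight_b in the frame of pan_floor between -0.1 and 0.1 m and z of weight_b in the frame of pan_floor between -0.004 and 0.004 m and angle between each of weight_b, weight_d's own z axis and vertical below 0.15 rad and linear speed of each of weight_b, weight_d below 0.03 m/s and contact force between the fingers and weight_b below 0.1 N and x of weight_d in the frame of pan_floor between -0.05 and 0.05 m and y of weight_d in the frame of pan_floor between -0.1 and 0.1 m and z of weight_d in the frame of pan_floor between -0.004 and 0.004 m and contact force between the fingers and weight_d below 0.1 N and distance of weight_c from where it was at the start of the episode below 0.03 m) or (x of weight_b in the frame of pan_floor between -0.05 and 0.05 m and y of weight_b in the frame of pan_floor between -0.1 and 0.1 m and z of weight_b in the frame of pan_floor between -0.004 and 0.004 m and angle between each of weight_b, weight_c's own z axis and vertical below 0.15 rad and linear speed of each of weight_b, weight_c below 0.03 m/s and contact force between the fingers and weight_b below 0.1 N and x of weight_c in the frame of pan_floor between -0.05 and 0.05 m and y of weight_c in the frame of pan_floor between -0.1 and 0.1 m and z of weight_c in the frame of pan_floor between -0.004 and 0.004 m and contact force between the fingers and weight_c below 0.1 N and distance of weight_d from where it was at the start of the episode below 0.03 m))), for 0.2 s.
2. the cap is screwed down until it bottoms out (within 0.07 rad) (value of joint cap below 0.07 rad), for 0.1 s.
At the end, for the whole second after the job is handed in: Three weights stand upright (0.15 rad), released and at rest on the pan floor, the fourth within 30 mm of its start. After the loading the cap has been bottomed, and now stands a quarter turn back (1.571 rad within 0.3), gripped with more than 2 N and still held at the end (all of step 1 and value of joint cap between 1.271 and 1.871 rad and contact force between the fingers and cap above 2 N); the arm keeps its last pose, push and grip.
It fails at once if the connector is moved more than 30 mm (distance of connector from where it was at the start of the episode above 0.03 m).
It fails at once if the copper board is moved more than 30 mm (distance of copper_board from where it was at the start of the episode above 0.03 m).
It fails at once if the standoff is moved more than 30 mm (distance of standoff from where it was at the start of the episode above 0.03 m).
It fails at once if the plug is moved more than 30 mm (distance of plug from where it was at the start of the episode above 0.03 m).
It also fails if it takes over 64 s, if anything falls off the work surface, if the arm or the gripper's body presses on something with over 40 N, if the wrist force passes 120 N, or if a joint passes its speed limit or range.

### The arm

A 6-joint arm with a two-finger parallel gripper is mounted at the origin on the work surface. World frame = base frame: x ahead of the robot, y to its left, z up, the work surface at z = 0. Lengths are in m, angles in rad, forces in N, time in s.
With the tool pointing down it reaches from about 0.375 to 0.975 m from the base axis. Payload 3.8 kg.
Tool frame: the origin (TCP) lies midway between the tips of the shut fingers; the grasp point (between the pads) lies 19 mm behind it; z points along the fingers, y is the line along which they close (so a half turn about z gives the same grasp; the last joint's range is limited). The gripper opens to 88 mm and grips with 3 to 60 N. Pads are 18 mm wide; open, the fingers measure 123 mm over their backs; the gripper's body (75 mm by 187 mm) begins 45 mm behind the grasp point.
Start: joints at [-1.159, 0.264, 1.604, -0, 1.274, -0.037], TCP at [0.293, -0.608, 0.239] pointing down, gripper open.
Joint ranges: [-2.63, 2.63], [-0.94, 2.18], [0.31, 2.57], [-1.31, 4.45], [0, 2.66], [-2.55, 2.55]. Speed limits (rad/s): [2.57, 2.57, 3.14, 3.14, 3.14, 3.14].

### API

Orientations are given as a rotation vector (axis times angle).
In Python, from cell import manip, inverse_kinematics, cams, order gives the robot as it stands. Calls block until the motion is done:
- manip.move_pose(position, orientation): joint-space move of the TCP to a pose.
- manip.move_linear(position, rate=0.15, rot=None): straight line of the TCP; rot=None keeps the orientation; rate is the mean speed in m/s.
- manip.set_joints(angles): joint-space move.
- manip.set_gripper(opening, force=None): finger opening in m; force is the grip in N (None keeps the last); returns when the fingers have stopped.
- manip.dwell(seconds).
- inverse_kinematics(position, orientation): joint angles nearest the present ones, or None.
- manip.state(): the state.
- cams.capture(name): name is "scene" or "top" or "wrist"; returns a dict with "image" (420x560x3 uint8, blue, green, red), "z_map" (420x560 float32, m along the optical axis (not along the pixel's ray), 0 where there is no reading), "intrinsics" (3x3 intrinsics, pixels), "position" and "orientation" of the camera in the world; the wrist camera has in their place "T_tool_cam" (4x4, takes a point from camera to tool coordinates, whose origin is the TCP and whose axes are the flange's). Camera axes: x right, y down, z forward; pixel columns grow to the right and rows downward; lengths in m; the calibration is good to about 2 mm. A picture is of the moment at which its call begins: read the wrist's pose just before it.
A pose or a line that the arm cannot do raises manip.IKError and nothing moves.
- order.close_job(): hands the job in; it is judged then, once.
The state is a dict: "clock": time; "joint_pos": joint angles; "joint_velocities": joint speeds; "tau": joint torques, N m; "tool_pos": TCP position; "tcp_rot": TCP orientation; "contact_force": force on the tool from outside, world axes, zero at the start; "moment": the same for the moment, N m; "gripper_width": finger opening in m; "grasp_force": force on a finger pad.
Only numpy, scipy, OpenCV 4.12 (cv2) and the standard library are available. Lean on these libraries where they do the work, as an engineer would, in place of code of your own. Each camera call takes 0.05 s, during which the arm holds its last target. There are 200 camera calls.

## Working session

There is one attempt and no reset: what is moved stays moved. The work goes in short steps, each a Python script; the robot and the scene stay as the last script left them, time stands still between calls to the robot, and variables do not carry over. Pictures are saved under pics/ and viewed, at most 10 in all, crops included, and the job is handed in when it is done.

```bash
mkdir -p pics; ls; python3 - <<'E'
from cell import manip,cams
import cv2,numpy as np
for n in("top","scene"):
    c=cams.capture(n);cv2.imwrite(f"pics/{n}0.png",c["image"]);np.savez(f"{n}0.npz",**c)
    print(n,c["position"],c["orientation"],c["intrinsics"].tolist())
print(manip.state())
E
```

```text
pics
top [ 0.46278419 -0.05622268  1.11001663] [-2.1739603   2.15097043 -0.09602065] [[530.4869335672948, 0.0, 284.37813949419103], [0.0, 530.4869335672948, 200.5054082747342], [0.0, 0.0, 1.0]]
scene [ 0.89163948 -0.56528932  0.61724779] [-2.21362865 -0.62701298  0.27727583] [[435.5897971821019, 0.0, 271.7281858843352], [0.0, 435.5897971821019, 214.4130434616389], [0.0, 0.0, 1.0]]
{'clock': 0.1, 'joint_pos': array([-1.15887631e+00,  2.64689987e-01,  1.60519869e+00,  3.04978345e-05,
        1.27367744e+00, -3.69024588e-02]), 'joint_velocities': array([-4.01053484e-04, -1.47916210e-03, -5.08708043e-03,  7.60818226e-05,
       -1.86178872e-03,  9.20730898e-04]), 'tau': array([ 1.05589654e-04, -5.03617358e+01, -3.58070862e+01,  7.31233880e-02,
        2.32768996e-02, -5.70485611e-05]), 'tool_pos': array([ 0.2926447 , -0.60757918,  0.23752521]), 'tcp_rot': array([-3.06092568e+00, -6.98659765e-01,  5.32538677e-04]), 'contact_force': array([ 0.65900533,  0.11379683, -0.54704148]), 'moment': array([ 0.03301237,  0.01639727, -0.01981081]), 'grasp_force': 0.0, 'gripper_width': 0.08788464748387295}
```

View pics/top0.png

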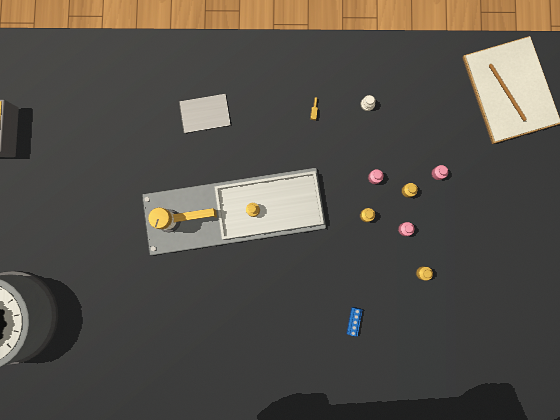

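View pics/scene0.png

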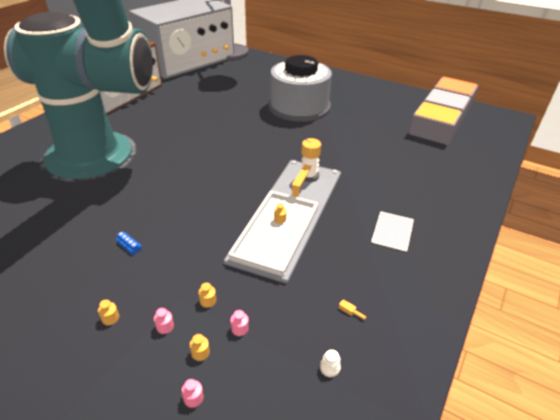

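The top view shows brass weights at about (368,215), (410,190) and (425,273). Three pink look-alikes stand among them. The pan is centred near (271,206) with weight_a at (252,209), and the cap is at (160,219). Next I'll measure these positions.

```bash
cat > h.py <<'E'
import numpy as np,cv2
from scipy.spatial.transform import Rotation as R
def ray(c,px,z):
    """pixels (n,2) -> world points on plane z"""
    px=np.atleast_2d(px).astype(float);K=c["intrinsics"]
    d=np.c_[(px[:,0]-K[0,2])/K[0,0],(px[:,1]-K[1,2])/K[1,1],np.ones(len(px))]
    d=R.from_rotvec(c["orientation"]).apply(d) ; p=np.asarray(c["position"])
    return p+d*((z-p[2])/d[:,2])[:,None]
def cloud(c):
    h,w=c["z_map"].shape;v,u=np.mgrid[:h,:w];K=c["intrinsics"];Z=c["z_map"]
    P=np.stack([(u-K[0,2])/K[0,0]*Z,(v-K[1,2])/K[1,1]*Z,Z],-1).reshape(-1,3)
    return (R.from_rotvec(c["orientation"]).apply(P)+c["position"]).reshape(h,w,3)
def brass(im):
    return cv2.inRange(cv2.cvtColor(im,cv2.COLOR_BGR2HSV),(14,120,60),(32,255,255))
E
python3 - <<'E'
from h import *
for n in("top","scene"):
    c=dict(np.load(n+"0.npz"));W=cloud(c);m=brass(c["image"])
    k,l,s,ce=cv2.connectedComponentsWithStats(m)
    print(n)
    for i in range(1,k):
        if s[i,4]<60 or ce[i][1]<60:continue
        P=W[(l==i)&(c["z_map"]>0)];zt=np.percentile(P[:,2],97);T=P[P[:,2]>zt-.004]
        print(ce[i].round(),s[i,2:],"ztop %.4f"%zt,T.mean(0).round(4),len(T))
    if n=="top":
        hsv=cv2.cvtColor(c["image"],cv2.COLOR_BGR2HSV)
        box=np.zeros(m.shape,bool);box[150:270,200:345]=1
        Z=W[...,2]
        for a,b in((.013,.020),(.024,.033)):
            q=box&(Z>a)&(Z<b);P=W[q]
            r=cv2.minAreaRect((P[:,:2]*1000).astype(np.float32));print(a,q.sum(),np.median(P[:,2]),r)
        mm=box&(hsv[...,1]<60)&(hsv[...,2]>150)
        k,l,s,ce=cv2.connectedComponentsWithStats(mm.astype(np.uint8));i=1+s[1:,4].argmax()
        cn=max(cv2.findContours((l==i).astype(np.uint8),0,2)[0],key=len)
        for z in(.017,.028):
            r=cv2.minAreaRect((ray(c,cn[:,0],z)[:,:2]*1000).astype(np.float32));print("light",z,r)
    k=c["image"][180:260,140:330] if n=="top" else c["image"][130:280,220:350]
    cv2.imwrite(f"pics/{n}_crop.png",cv2.resize(k,None,fx=4,fy=4,interpolation=2))
E
```

```text
top
[492. 109.] [ 97  90 336] ztop 0.0140 [ 0.759  -0.4967  0.0118] 99
[507.  92.] [ 37  57 224] ztop 0.0236 [ 0.8079 -0.5059  0.0214] 104
[314. 110.] [  8  23 106] ztop 0.0141 [ 0.7626 -0.1012  0.0119] 50
[409. 190.] [ 16  15 180] ztop 0.0408 [ 0.6001 -0.2996  0.0394] 38
[252. 209.] [ 14  14 149] ztop 0.0588 [0.5543 0.0239 0.0568] 42
[160. 218.] [ 23  22 381] ztop 0.1052 [0.5318 0.1977 0.1029] 190
[194. 215.] [ 44  14 339] ztop 0.0586 [0.5404 0.1403 0.0563] 177
[367. 215.] [ 15  14 170] ztop 0.0411 [ 0.5469 -0.2123  0.0392] 39
[424. 273.] [ 17  14 189] ztop 0.0414 [ 0.4295 -0.3269  0.0396] 40
0.013 4293 0.015822020882320098 ((560.8455200195312, 13.224739074707031), (128.1992950439453, 261.5691833496094), 9.250405311584473)
0.024 704 0.027001162052141314 ((564.9117431640625, -5.886199951171875), (110.3482894897461, 214.96401977539062), 9.351997375488281)
light 0.017 ((561.4385986328125, 14.170036315917969), (125.62671661376953, 258.84906005859375), 9.353795051574707)
light 0.028 ((560.44580078125, 13.461616516113281), (124.36243438720703, 256.2440490722656), 9.35379695892334)
scene
[
[... 237 characters left out ...]
0.7734  0.2989 -0.2146] 29
[  4. 125.] [ 11  13 103] ztop -0.2264 [-0.7985  0.1951 -0.2272] 9
[311. 148.] [ 20  21 337] ztop 0.1026 [0.5321 0.1963 0.1011] 143
[541. 168.] [ 38  16 261] ztop -0.7441 [ 1.125   1.8938 -0.7458] 35
[300. 180.] [ 19  31 236] ztop 0.0560 [0.5427 0.1363 0.0542] 145
[280. 214.] [ 11  20 172] ztop 0.0554 [0.5578 0.0205 0.0545] 26
[513. 337.] [  118   193 16590] ztop -0.7460 [ 1.1731  0.6849 -0.7481] 4747
[207. 295.] [ 18  26 356] ztop 0.0389 [ 0.5488 -0.2131  0.0379] 62
[108. 312.] [ 21  27 420] ztop 0.0395 [ 0.4311 -0.329   0.0383] 72
[350. 309.] [ 27  20 236] ztop 0.0117 [ 0.7643 -0.1021  0.0103] 100
[199. 347.] [ 21  27 419] ztop 0.0395 [ 0.6016 -0.3008  0.0383] 82
```

View pics/top_crop.png

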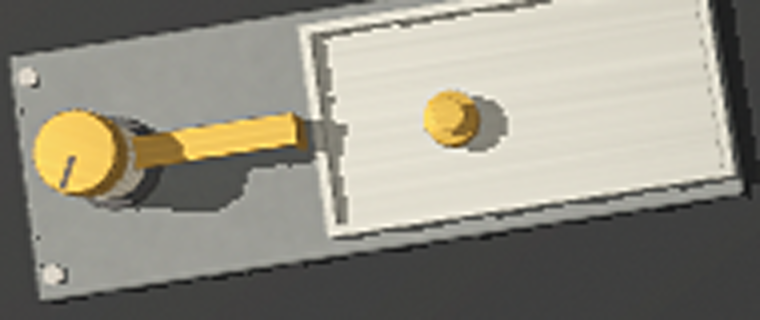

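The crop shows the cap with its index line pointing at about (64,186) from its centre (75,152). The pan's yaw is about 9.3°, and the cap-to-pan distance of 206–210 mm agrees with the spec. All heights check out, so I'll pick and place now.

```bash
cat >> h.py <<'E'
YAW=np.deg2rad(9.3);C=np.array([.566,-.009]);ey=np.array([-np.sin(YAW),np.cos(YAW)]);ex=np.array([ey[1],-ey[0]])
def down(a): return (R.from_euler("z",a)*R.from_euler("x",np.pi)).as_rotvec()
def pan(x,y): return C+x*ex+y*ey
E
cat > place.py <<'E'
import sys
from h import *
from cell import manip,inverse_kinematics
x,y,px,py=map(float,sys.argv[1:])
cand=[(inverse_kinematics([x,y,.12],down(a)),a) for a in(YAW+np.pi/2,YAW-np.pi/2)]
print([(np.round(j,2) if j is not None else None,round(a,2)) for j,a in cand])
a=min((abs(j[5]),a) for j,a in cand if j is not None)[1];o=down(a)
manip.set_gripper(.052,15)
manip.move_pose([x,y,.12],o)
manip.move_linear([x,y,.003],.12)
manip.set_gripper(.0,15)
s=manip.state();print("grip",s["gripper_width"],s["grasp_force"],s["clock"])
if not .024<s["gripper_width"]<.032: sys.exit("bad grasp")
manip.move_linear([x,y,.11],.15)
t=pan(px,py)
manip.move_linear([*t,.11],.2,rot=o)
print("held",manip.state()["gripper_width"],manip.state()["grasp_force"])
manip.move_linear([*t,.035],.12);manip.move_linear([*t,.021],.04)
print("F",manip.state()["contact_force"],manip.state()["tool_pos"])
manip.set_gripper(.052)
manip.move_linear([*t,.11],.15)
print(manip.state()["clock"])
E
python3 place.py .548 -.2127 0 -.02
```

```text
[(array([-0.41,  0.2 ,  1.91,  0.  ,  1.03, -0.57]), np.float64(1.73)), (None, np.float64(-1.41))]
grip 0.027845233899955857 14.996983603305125 4.1667
held 0.02735906086110704 14.996672451889026
F [-0.72529274 -0.12273859 -1.51360552] [ 0.56903848 -0.02867521  0.02078539]
8.6667
```

```bash
python3 place.py .430 -.328 0 -.066 && python3 - <<'E'
from cell import manip,cams
from h import *
t=manip.state()
manip.move_pose([.532,.197,.2],down(np.pi/2+.35))
c=cams.capture("wrist");cv2.imwrite("pics/w1.png",c["image"])
c=cams.capture("top");np.savez("top1.npz",**c);W=cloud(c);k,l,s,ce=cv2.connectedComponentsWithStats(brass(c["image"]))
for i in range(1,k):
    if s[i,4]<60 or ce[i][1]<140:continue
    P=W[(l==i)&(c["z_map"]>0)];zt=np.percentile(P[:,2],97);T=P[P[:,2]>zt-.004]
    print(ce[i].round(),s[i,2:],"ztop %.4f"%zt,T.mean(0).round(4))
c=cams.capture("scene");cv2.imwrite("pics/s1.png",c["image"]);print(manip.state()["clock"],manip.state()["joint_pos"])
E
```

```text
[(array([-0.7 ,  0.12,  2.01,  0.  ,  1.01, -0.86]), np.float64(1.73)), (array([-0.7 ,  0.12,  2.01, -0.  ,  1.01,  2.28]), np.float64(-1.41))]
grip 0.027193155844700254 14.999930222402327 11.75
held 0.027392339697340458 14.999940748675726
F [ 0.10406197  0.1340905  -1.82220764] [ 0.57643013 -0.07407966  0.02073992]
16.7917
[409. 190.] [ 16  15 180] ztop 0.0417 [ 0.5995 -0.299   0.0402]
[301. 200.] [ 14  14 145] ztop 0.0590 [ 0.5755 -0.0733  0.0569]
[278. 203.] [ 13  14 142] ztop 0.0584 [ 0.5679 -0.029   0.0565]
[252. 209.] [ 14  14 150] ztop 0.0586 [0.5539 0.0237 0.057 ]
[162. 217.] [ 21  22 298] ztop 0.2754 [0.5166 0.1596 0.2771]
[195. 215.] [ 44  14 339] ztop 0.0585 [0.5404 0.1411 0.0563]
18.0583 [ 3.08514866e-01  9.02172957e-02  1.88165461e+00 -3.83074315e-04
  1.17120341e+00 -3.94307099e-02]
```

View pics/w1.png

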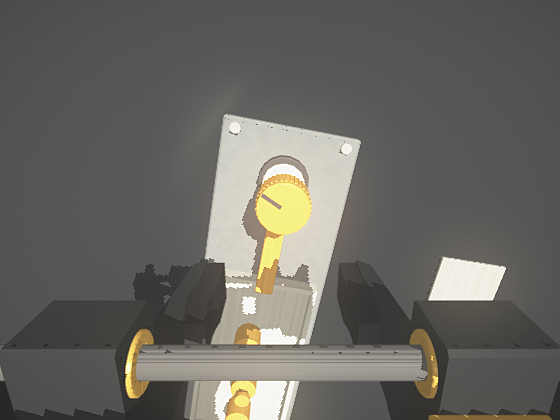

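View pics/s1.png

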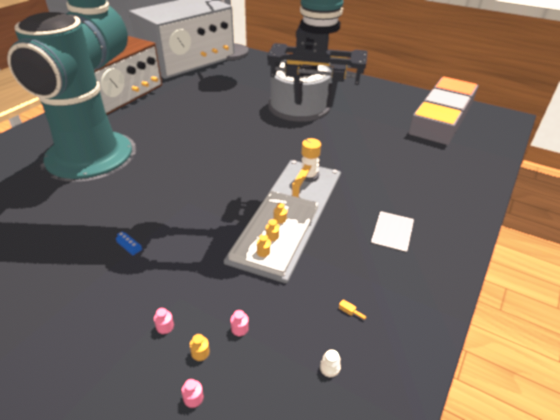

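The pan holds three upright weights, and the fourth still stands at top-view pixel (410,190). The wrist view shows the cap at about (283,208) with the index line at its upper left. I'll refine the cap centre and grip it.

```bash
python3 - <<'E'
from cell import manip,cams,inverse_kinematics
from h import *
s=manip.state();c=cams.capture("wrist")
T=np.eye(4);T[:3,:3]=R.from_rotvec(s["tcp_rot"]).as_matrix();T[:3,3]=s["tool_pos"];T=T@c["T_tool_cam"]
c["position"]=T[:3,3];c["orientation"]=R.from_matrix(T[:3,:3]).as_rotvec()
W=cloud(c);P=W[(brass(c["image"])>0)&(c["z_map"]>0)]
P=P[(P[:,2]>.09)&(P[:,2]<.115)&(np.hypot(P[:,0]-.532,P[:,1]-.197)<.04)]
zt=np.median(P[:,2]);P=P[abs(P[:,2]-zt)<.003]
r=cv2.minEnclosingCircle((P[:,:2]*1e3).astype(np.float32));print("wrist",zt,r,len(P),P.mean(0))
c=np.array([.532,.197])*.6+np.array(r[0])/1e3*.4 if abs(r[1]-20)<2 and np.hypot(r[0][0]-532,r[0][1]-197)<6 else np.array([.532,.197])
print("centre",c)
q1=np.arctan2(c[1],c[0])
a0=s["joint_pos"][0]-s["joint_pos"][5]+np.pi/2   # same as 1.92
want=q1+np.pi/2+2.2
manip.set_gripper(.07)
j=inverse_kinematics([*c,.2],down(np.pi/2+q1));j=np.array(j);print(j);j[5]=-2.2
manip.set_joints(j)
manip.move_linear([*c,.074],.12)
s=manip.state();print(R.from_rotvec(s["tcp_rot"]).as_matrix()[:,1],want)
manip.set_gripper(0,30)
s=manip.state();print(s["clock"],s["gripper_width"],s["grasp_force"],s["contact_force"],s["moment"],s["joint_pos"],s["tool_pos"])
np.save("cap.npy",np.r_[c,.074])
E
```

```text
wrist 0.1006374545082332 ((532.9949951171875, 199.81427001953125), 20.188947677612305) 330 [0.53073446 0.19947354 0.10119428]
centre [0.532398   0.19812571]
[ 0.31241264  0.09076829  1.87933739  0.          1.17148698 -0.04384682]
[-0.80851455  0.58847525 -0.00105316] 4.127055788452793
22.2 0.039531783108159926 30.0000271294266 [-3.14621192  3.09161734  3.72644567] [ 0.61858148  0.51090798 -0.09476635] [ 3.12989275e-01  2.21153807e-01  1.98430984e+00  1.43890744e-03
  9.36961900e-01 -2.19992468e+00] [0.53179858 0.19869035 0.07422377]
```

```bash
cat > turn.py <<'E'
from h import *
from cell import manip,inverse_kinematics
c=np.array([.5317,.1988])
A0=np.arctan2(.19812571,.532398)+np.pi/2+2.2; Z0=.074
def turn(th):  # th rad clockwise from the grip pose
    j=np.array(inverse_kinematics([*c,Z0-.0008*th],down(A0-th)))
    assert abs(j[5]-(-2.2+th))<.1,j
    manip.set_joints(j);s=manip.state()
    M=np.asarray(s["moment"]);print("%.2f q6 %.3f Mz %.3f tau6 %.3f F %s w %.4f t %.1f"%(th,s["joint_pos"][5],M[2],s["tau"][5],s["contact_force"].round(1),s["gripper_width"],s["clock"]));return s
E
python3 - <<'E'
from turn import *
for th in(.3,.8,1.3): turn(th)
E
```

```text
0.30 q6 -1.946 Mz -0.083 tau6 0.106 F [-2.6  0.3  4.3] w 0.0389 t 22.6
0.80 q6 -1.446 Mz -0.053 tau6 -0.002 F [-3.9  0.5  5.6] w 0.0395 t 23.1
1.30 q6 -0.945 Mz -0.033 tau6 -0.023 F [-2.7  1.2  4.8] w 0.0394 t 23.7
```

```bash
python3 - <<'E'
from turn import *
th=1.3;base=manip.state()["tau"][5];m0=manip.state()["moment"][2]
while th<3.6:
    th=round(th+.12,3);s=turn(th)
    if abs(s["moment"][2]-m0)>.25 or abs(s["tau"][5]-base)>.25: break
E
```

```text
1.42 q6 -0.825 Mz -0.051 tau6 0.083 F [-3.4  0.9  5.3] w 0.0392 t 23.9
1.54 q6 -0.705 Mz -0.040 tau6 0.083 F [-2.9  1.5  4.9] w 0.0388 t 24.2
1.66 q6 -0.586 Mz -0.049 tau6 0.085 F [-3.   1.   5.4] w 0.0392 t 24.4
1.78 q6 -0.466 Mz -0.093 tau6 0.085 F [-2.8  1.7  5.8] w 0.0393 t 24.7
1.90 q6 -0.347 Mz -0.034 tau6 0.082 F [-2.6  1.4  4.3] w 0.0394 t 24.9
2.02 q6 -0.227 Mz -0.023 tau6 0.088 F [-3.5  1.8  4.8] w 0.0391 t 25.2
2.14 q6 -0.108 Mz -0.082 tau6 0.084 F [-2.9  1.9  6.3] w 0.0392 t 25.4
2.26 q6 0.012 Mz -0.058 tau6 0.084 F [-3.   2.3  5. ] w 0.0390 t 25.7
2.38 q6 0.131 Mz -0.095 tau6 0.084 F [-3.3  2.5  5.7] w 0.0392 t 25.9
2.50 q6 0.251 Mz -0.067 tau6 0.086 F [-3.6  2.3  4.6] w 0.0393 t 26.2
2.62 q6 0.370 Mz -0.082 tau6 0.083 F [-3.3  2.1  5.9] w 0.0394 t 26.4
2.74 q6 0.490 Mz -0.082 tau6 0.085 F [-2.5  1.4  3.4] w 0.0393 t 26.7
2.86 q6 0.609 Mz 0.495 tau6 0.645 F [-2.9 -0.5  6.2] w 0.0392 t 26.9
```

```bash
python3 - <<'E'
from turn import *
turn(2.92);manip.dwell(.25);s=turn(2.92)
q=s["joint_pos"][5]
for b in(.03,.06,.1,.15,.3,.8,1.3,1.59): turn(2.92-b)
manip.dwell(.3);s=manip.state();print(q-s["joint_pos"][5],s["grasp_force"],s["gripper_width"],s["contact_force"],s["clock"])
E
```

```text
2.92 q6 0.669 Mz 0.399 tau6 0.465 F [-3.2 -1.6  6.3] w 0.0392 t 27.2
2.92 q6 0.669 Mz 0.363 tau6 0.401 F [-3.7 -0.6  7. ] w 0.0393 t 27.7
2.89 q6 0.639 Mz 0.009 tau6 0.024 F [-3.  -1.7  6.6] w 0.0394 t 27.9
2.86 q6 0.609 Mz 0.066 tau6 0.015 F [-3.8 -0.9  6. ] w 0.0396 t 28.2
2.82 q6 0.569 Mz 0.076 tau6 0.012 F [-3.4 -0.6  6.8] w 0.0393 t 28.4
2.77 q6 0.519 Mz 0.078 tau6 -0.002 F [-2.8 -1.6  6.4] w 0.0397 t 28.7
2.62 q6 0.369 Mz 0.060 tau6 -0.094 F [-2.4 -0.8  7.1] w 0.0396 t 28.9
2.12 q6 -0.131 Mz 0.038 tau6 0.015 F [-1.9 -0.8  5.6] w 0.0392 t 29.5
1.62 q6 -0.624 Mz -0.027 tau6 -0.065 F [ 0.1 -1.5  5.1] w 0.0394 t 30.0
1.33 q6 -0.909 Mz 0.047 tau6 -0.100 F [ 2.5 -2.   3.3] w 0.0390 t 30.4
1.5800032056365922 29.999966584146023 0.03919456855747224 [ 3.81140106 -2.62741347  3.40256929] 30.7083
```

```bash
python3 - <<'E'
from cell import manip,cams,order
from h import *
c=cams.capture("scene");cv2.imwrite("pics/s2.png",c["image"]);W=cloud(c);k,l,s,ce=cv2.connectedComponentsWithStats(brass(c["image"]))
for i in range(1,k):
    if s[i,4]<60 or ce[i][1]<190 or ce[i][0]>400:continue
    P=W[(l==i)&(c["z_map"]>0)];zt=np.percentile(P[:,2],97);print(ce[i].round(),"%.4f"%zt,P[P[:,2]>zt-.004].mean(0).round(4))
E
```

```text
[271. 230.] 0.0561 [ 0.5685 -0.0322  0.0549]
[350. 309.] 0.0117 [ 0.7656 -0.1018  0.0101]
[199. 347.] 0.0394 [ 0.6017 -0.3009  0.0385]
```

View pics/s2.png

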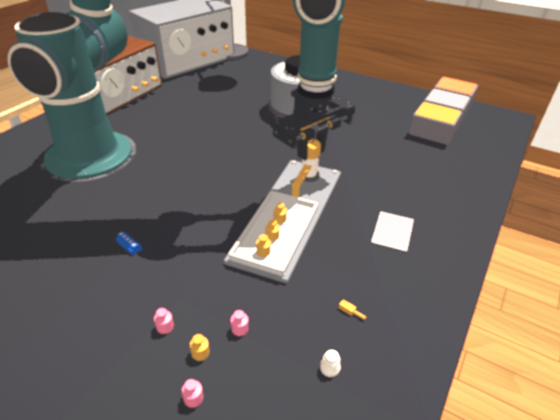

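The three weights are upright in the pan at about (280,212), (272,230) and (264,245). The fourth weight and the other objects haven't moved, and the gripper is closed on the cap.

```bash
python3 -c "
from cell import order
print(order.close_job())"
```

```text
the job is handed in; nothing more can be done
None
```

The job is handed in: three weights stand upright in the pan and the fourth is untouched; the cap was bottomed and backed off about 1.57 rad (from the wrist joint and stop torque, index line not rechecked), and the gripper still holds it at 30 N.

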